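# Snap the cap home on a vaccine vial

### The arm

A 6-joint arm with a two-finger parallel gripper is mounted at the origin on the work surface. World frame = base frame: x ahead of the robot, y to its left, z up, the work surface at z = 0. Lengths are in m, angles in rad, forces in N, time in s.
With the tool pointing down it reaches from about 0.375 to 0.9 m from the base axis. Payload 3.1 kg.
Tool frame: the origin (TCP) lies at the very end of the fingers, on their centre line; the grasp point (between the pads) lies 19 mm behind it (manip.tcp_to_grasp is the distance from the TCP to the grasp point, in m); z points along the fingers, y is the line along which they close (so a half turn about z gives the same grasp; the last joint's range is limited). The gripper opens to 85 mm and grips with 20 to 120 N. Pads are 22 mm wide; open, the fingers measure 114 mm over their backs; the gripper's body (76 mm by 85 mm) begins 54 mm behind the grasp point. The pads swing forward as they close: fully open they stand 13 mm farther back than shut.
Start: joints at [0.94, 0.527, 1.433, -0, 1.181, -0.178], TCP at [0.273, 0.562, 0.231] pointing down, gripper open.
Joint ranges: [-3.08, 3.08], [-0.75, 2.2], [0.22, 2.44], [-1.43, 4.57], [0, 2.65], [-2.85, 2.85]. Speed limits (rad/s): [2.79, 2.79, 3.14, 3.14, 3.14, 3.14].

### API

Orientations are given as a unit quaternion [x, y, z, w].
In Python, from station import manip gives the robot as it stands. The module is installed in compiled form; this text tells all that it offers.
- The arm moves only by the tool step_arm, never from a script. Its argument "commands" is one flat list of numbers, 6 for each row, row after row: the shift along the tool's x, y, z in m, then the turn, a rotation vector about the tool's x, y, z in degrees. A call has exactly 10 rows; each row is the pose to reach, as a shift and turn from the pose commanded when the call began, along the tool's axes at that moment; what a row does not reach only later rows make up. A row lasts 1/10 s, in which the tool goes at most 50 mm and 8.59 degrees, less where a joint would pass 70% of its speed; a pose out of reach is approached as far as the arm can. A call with a gripper value outside its range is refused whole. "jaw" is the opening in per cent of the stroke, from 0 (shut) to 100 (fully open), set as the call begins (left out, the last holds). The fingers move at their own pace and stop on an object; "grip_force" is the grip in N (left out, the last holds). Time passes only in rows, so rows that repeat a pose let the fingers close, or fill a call up. It gives the time, the measured TCP pose, the force, the opening and the grip force at its end, in the units of the state.
- manip.sense(): the state, without advancing time (a new reading comes with each control period).
- manip.snapshot(name): name is "side" or "top"; returns a dict with "pixels" (400x640x3 uint8, blue, green, red), "fx", "fy", "cx", "cy" (pixels), "R" (3x3) and "t" (3): a world point X has camera coordinates R X + t. Camera axes: x right, y down, z forward; pixel columns grow to the right and rows downward; lengths in m; the calibration is good to about 2 mm. A picture is of the moment at which its call begins. There is no depth.
- manip.sign_off(): hands the job in; it is judged then, once.
The state is a dict: "t": time; "q": joint angles; "qd": joint speeds; "tau": joint torques, N m; "tcp_pos": TCP position; "tool_rot": TCP orientation; "force": force on the tool from outside, world axes, zero at the start; "ft_torque": the same for the moment, N m; "finger_gap": opening from 0.0 (shut) to 1.0 (fully open); "gripper_force": force on a finger pad.
Only numpy, scipy, OpenCV 4.12 (cv2) and the standard library are available. Lean on these libraries where they do the work, as an engineer would, in place of code of your own. Each camera call takes 0.05 s, during which the arm holds its last target. There are 200 camera calls.

### The job

The vial with the orange cap is not properly closed. Take it from the white tray, lay it in the cradle between the jaws of the bench pliers and squeeze the two red handles together until you feel the resistance peak and give as the cap snaps home, then stop and ease off at once: pressing on hard after that cracks the vial. Let the handles spring open and lay the vial in the empty groove of the green tray, without disturbing anything else.

Things in the scene. Friction and masses are not known exactly. Their poses are not given: they have to be found in the camera images.
- vial: glass vial lying on its side, about 40 g, the only one with an orange cap and orange band. Its own x runs along its axis from base to cap; origin on the axis at the middle of the 24 mm diameter, 36 mm long glass  base at x = -18 mm, body to 18 mm, then a shoulder and the 22 mm diameter cap, whose top is at x = 34 mm. A good place to grip is the glass body. Round: y and z may be rolled.
- vial_mid (a point): point on the vial's axis at mid-length, x = 8 mm from its origin. The cap stands 2 mm proud (a white ring shows under it, 52 mm overall length) and must be pushed home along the axis (50 mm). It stays where it is pressed. (The rules call the cap's middle cap_c0: x = 27.8 mm when proud, 25.8 mm when home.)
- pliers: parallel-action capping pliers with two red grips, mounted flat on a stand fast to the table. Origin at the bottom of the stand, under the pivot. x points from the pivot to the cradle, handles run to -x, y is across. Jaws, handles and the axis of a vial in the cradle all lie 42 mm above the table. Top plate over the pivot: x from -21 to 13 mm, up to 54 mm above the table.
- cradle (a point): where the middle of the vial's axis goes: 60 mm along the pliers' x from the pivot, 42 mm above the table. The cradle is a white trough along y, 30 mm long, floor 30 mm above the table, side walls 4.5 mm thick and 24.5 mm apart, up to 38 mm above the table. The vial lies in it along y, cap towards either jaw; it may slide along y.
- jaw_l: jaw on the +y side, moving along y; origin on the pivot axis, 42 mm above the table. Handles open, its sprung brass pad, 18 mm in diameter, is 32 mm from the cradle's middle. The jaw arm runs along x at y = 41 to 47 mm, 10 mm high. On the +x and -x sides of the cradle nothing stands above its walls for 28 mm, so fingers may straddle the vial there.
- jaw_r: jaw on the -y side, moving along y, with a brass anvil on an adjusting screw, set differently each time and not to be measured: with handles open the anvil is 30 to 38 mm from the cradle's middle. Each jaw moves 0.62 mm per 1 mm of its grip's travel. More than 20 N of jaw force cracks the vial.
- handle_l: handle on the +y side, turning about the pivot by itself and driving jaw_l; origin on the pivot axis, 42 mm above the table. A return spring takes about 3 N at the grip to start it and 5 N when closed. The vial is caught between both jaws after about 8 to 15 mm of travel of each grip, depending on the screw; it may slide along the cradle before that.
- handle_r: mirror image, on the -y side, driving jaw_r. Once the vial is caught, the force at each grip climbs within about 2 mm to a peak of 12 to 15 N, then drops suddenly by 4 N or more as the cap snaps home. Some 2 mm of grip travel further it has climbed to about 17 N, where the vial cracks.
- grip_l (a point): middle of handle_l's red grip, 105 mm from the pivot along -x. The grip is 62 mm long, 11 mm wide, 16 mm high, top 50 mm above the table, free space beneath. With handles open the grips are parallel to the pliers' x, their outer faces 68 mm apart, so both can be taken between two fingers from above.
- grip_r (a point): middle of handle_r's red grip, as grip_l.
- tray_in: white grooved tray, 176 x 76 mm, fast to the table; origin at the centre of its underside. Three grooves run along its y, at x = -54, 0 and 54 mm: 22 mm wide and 70 mm long between ridges, floor 4 mm and ridges 9 mm above the table (axis of a lying vial 16 mm above the table). It holds the orange vial and two blue ones in any order.
- tray_out: green tray, same make, fast to the table. Blue vials lie in its grooves at x = -54 and 0 mm; the groove at x = 54 mm is empty. Either tray may be on the robot's left or right.
- free_groove (a point): middle of the empty groove of the green tray, at the height of the axis of a vial lying in it, 16 mm above the table. The groove runs along the tray's y; the vial may point either way.
- vial_a: a vial already capped, blue cap and blue band, otherwise as vial (50 mm long), lying in a groove of the white tray; same origin and axes. Not to be disturbed.
- vial_b: a vial already capped, blue cap and blue band, otherwise as vial (50 mm long), lying in a groove of the white tray; same origin and axes. Not to be disturbed.
- vial_c: a vial already capped, blue cap and blue band, otherwise as vial (50 mm long), lying in a groove of the green tray; same origin and axes. Not to be disturbed.
- vial_d: a vial already capped, blue cap and blue band, otherwise as vial (50 mm long), lying in a groove of the green tray; same origin and axes. Not to be disturbed.
- carton: white carton with a blue band, 50 x 120 x 55 mm, loose beyond the pliers; origin at the centre of its underside. To be left alone.
- mug: red mug, 76 mm wide, 85 mm high, loose; origin at the centre of its underside. To be left alone.
- juice: orange juice bottle, 64 mm wide, 190 mm high, loose; origin at the centre of its underside. To be left alone.
- syringe_a: capped syringe lying on the table, 130 mm long, 20 mm wide at the flange, loose; origin under its barrel. To be left alone.
Things that resemble listed ones, but are neither listed nor needed, are in the scene too. What is shaped like the vial but purple or yellow is not meant.

How it is judged:
By the outcome, as a careful person would: the job done as asked, in the order asked, and still so for the second after the job is handed in, with the robot touching nothing.
It also fails if it takes over 72 s, if anything falls off the work surface, if the arm or the gripper's body presses on something with over 40 N, if the wrist force passes 120 N, or if a joint passes its speed limit or range.

## Working session

There is one attempt and no reset: what is moved stays moved. The work goes in short steps, Python scripts to look and compute and a tool call to move; the robot and the scene stay as the last step left them, time stands still between calls to the robot, and variables do not carry over. Pictures are saved under pics/ and viewed, at most 10 in all, crops included, and the job is handed in when it is done.

Besides the shell and the picture viewer there is one more tool, called after "Emit:" by a JSON object that holds its "op" and its "data", one argument or row to a line. step_arm: Moves the arm, as the interface text tells. Its arguments: {"type":"object","properties":{"commands":{"type":"array","items":{"type":"number"}},"jaw":{"type":"number"},"grip_force":{"type":"number"}},"required":["commands"]}

```bash
mkdir -p pics; cat > h.py <<'E'
import numpy as np, cv2, json
from station import manip
def snap(n,f):
    s=manip.snapshot(n); cv2.imwrite('pics/'+f+'.png',s['pixels'])
    np.savez('pics/'+f+'.npz',**{k:np.array(v) for k,v in s.items()}); return s
def ray(f,u,v,z):
    s=np.load('pics/'+f+'.npz'); R=s['R'];t=s['t']
    d=R.T@np.array([(u-s['cx'])/s['fx'],(v-s['cy'])/s['fy'],1]); c=-R.T@t
    return c+d*(z-c[2])/d[2]
def proj(f,X):
    s=np.load('pics/'+f+'.npz'); p=s['R']@np.array(X)+s['t']
    return np.array([s['fx']*p[0]/p[2]+s['cx'],s['fy']*p[1]/p[2]+s['cy']])
E
python3 - <<'E'
from h import *
for n in('top','side'):
    s=snap(n,n+'0'); print(n,s['fx'],s['cx'],s['cy'],(-s['R'].T@s['t']).round(3),np.round(s['R'],2).tolist())
print(manip.sense())
E
```

```text
top 422.77037934943746 323.40584108052445 198.01279354695708 [ 0.446 -0.007  0.912] [[-0.01, -1.0, -0.02], [-0.99, 0.01, -0.16], [0.16, 0.02, -0.99]]
side 413.4863045537082 326.61547181998844 198.49464081352926 [ 0.242 -0.571  0.61 ] [[0.86, -0.51, -0.0], [-0.33, -0.54, -0.77], [0.4, 0.66, -0.63]]
{'t': 0.1, 'q': array([ 9.39488799e-01,  5.28434866e-01,  1.43380701e+00, -1.66510357e-05,
        1.18140213e+00, -1.78506918e-01]), 'qd': array([-0.0001598 , -0.00471652, -0.00320084, -0.00213582, -0.00048969,
        0.00012413]), 'tau': array([-3.68791762e-04, -4.43307495e+01, -1.78584498e+01, -2.27657647e-04,
        3.91858339e-03,  2.27514630e-05]), 'tcp_pos': array([0.27301155, 0.56147974, 0.23038315]), 'tool_rot': array([ 2.24467946e-01,  9.74480933e-01, -9.45770697e-04, -3.96971243e-04]), 'force': array([-0.36039474, -0.18908133,  0.04475436]), 'ft_torque': array([-0.03363108,  0.00487116, -0.00970385]), 'gripper_force': 0.0, 'finger_gap': 0.9980414930691672}
```

View pics/top0.png

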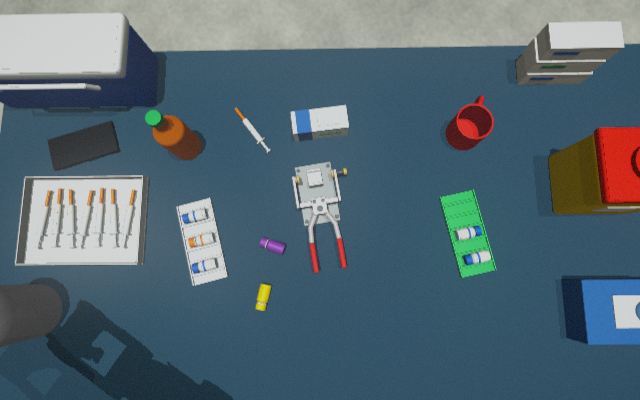

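View pics/side0.png

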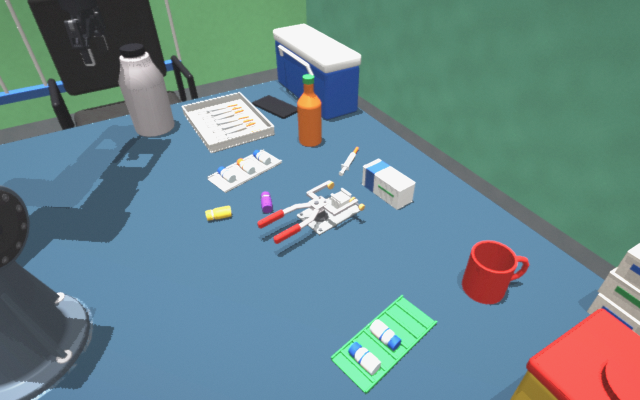

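The top view shows the white tray around (202,241), with the orange vial in its middle groove at about (202,240) and blue vials at (194,216) and (204,265). The pliers' pivot is near (320,208) with the cradle at about (315,178). The green tray is near (467,233), with its empty groove at the far end, about (460,205). The purple vial at (272,246) and the yellow one at (263,297) are decoys. I'll confirm this in an enlarged crop.

```bash
python3 - <<'E'
from h import *
im=cv2.imread('pics/top0.png')
def crop(u0,v0,w,h,k=4):
    c=cv2.resize(im[v0:v0+h,u0:u0+w],None,fx=k,fy=k,interpolation=cv2.INTER_CUBIC)
    for u in range(-(-u0//10)*10,u0+w,10):
        cv2.line(c,((u-u0)*k,0),((u-u0)*k,6),(0,255,255),1)
        if u%20==0: cv2.putText(c,str(u),((u-u0)*k-10,18),0,.35,(0,255,255),1)
    for v in range(-(-v0//10)*10,v0+h,10):
        cv2.line(c,(0,(v-v0)*k),(6,(v-v0)*k),(0,255,255),1)
        if v%20==0: cv2.putText(c,str(v),(8,(v-v0)*k+4),0,.35,(0,255,255),1)
    return c
cv2.imwrite('pics/c1.png',np.hstack([crop(170,155,62,135),crop(284,155,72,135),crop(435,155,64,135)]))
E
```

```text
(no output)
```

View pics/c1.png

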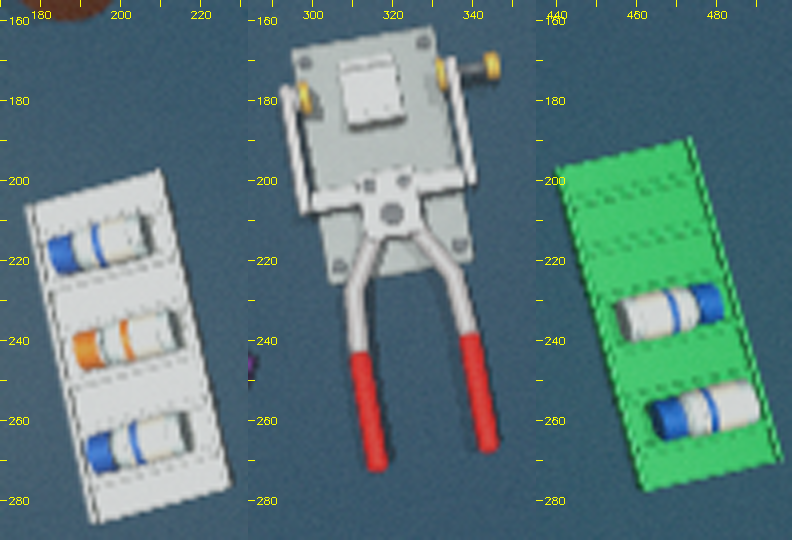

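```bash
cat > fit.py <<'E'
from h import *
from scipy.optimize import least_squares
def fit(f,loc,px,g):
    loc=np.array(loc,float);px=np.array(px,float)
    def W(p):
        c,s=np.cos(p[2]),np.sin(p[2]); return np.c_[loc[:,0]*c-loc[:,1]*s+p[0],loc[:,0]*s+loc[:,1]*c+p[1],loc[:,2]]
    r=least_squares(lambda p:(np.array([proj(f,x) for x in W(p)])-px).ravel(),g)
    return r.x,r.fun.reshape(-1,2).round(1).tolist()
E
python3 - <<'E'
from fit import *
f='top0'
def U(x,y,x0,u0): return (u0+(x-x0)/4,155+y/4)
# trays: corners, z 9mm ; image left=+y world, image up=+x world
cw=[U(*p,0,170) for p in[(25,207),(160,170),(230,484),(95,523)]]
cg=[U(*p,536,435) for p in[(556,168),(691,139),(781,461),(643,491)]]
L=[(88,38,.0),(88,-38,0),(-88,-38,0),(-88,38,0)]
for n,c in(('white',cw),('green',cg)):
  for z in(.004,.009):
    p,r=fit(f,[(a/1e3,b/1e3,z) for a,b,_ in L],c,[.4,0,0]); print(n,z,p.round(4),np.degrees(p[2]),r)
a=ray(f,*U(75,351,0,170),.016);b=ray(f,*U(181,331,0,170),.016)
print('vial cap,base',a,b,np.linalg.norm(a-b),(a+b)/2,np.degrees(np.arctan2(*(a-b)[1::-1])))
pl=[(0,0,54),(-74,34-5.5,50),(-136,28.5,50),(-74,-28.5,50),(-136,-28.5,50),(76.75,15,38),(76.75,-15,38),(43.25,-15,38),(43.25,15,38)]
cp=[U(*p,248,284) for p in[(391,214),(361,352),(377,470),(470,334),(489,451),(339,60),(393,50),(404,122),(350,130)]]
p,r=fit(f,np.array(pl)/1e3,cp,[.4,0,0]);print('pliers',p,np.degrees(p[2]),r)
s=cv2.imread('pics/side0.png')
def c(u0,v0,w,h):
    k=4;q=cv2.resize(s[v0:v0+h,u0:u0+w],None,fx=k,fy=k,interpolation=cv2.INTER_CUBIC)
    for u in range(-(-u0//10)*10,u0+w,10): cv2.putText(q,str(u),((u-u0)*k-10,10),0,.35,(0,255,255),1);cv2.line(q,((u-u0)*k,12),((u-u0)*k,18),(0,255,255),1)
    for v in range(-(-v0//10)*10,v0+h,10): cv2.putText(q,str(v),(6,(v-v0)*k+4),0,.35,(0,255,255),1);cv2.line(q,(0,(v-v0)*k),(5,(v-v0)*k),(0,255,255),1)
    return q
A=c(205,145,80,65);B=c(330,292,110,95);C=c(250,178,120,68)
m=np.zeros((272+380,920,3),np.uint8)
m=np.zeros((600,800,3),np.uint8);m[:260,:320]=A;m[:272,320:]=C;m[:0]=0;m[272:600,:440]=B[:328]
cv2.imwrite('pics/c2.png',m)
E
```

```text
white 0.004 [0.5034 0.2722 0.2605] 14.923841179343745 [[-0.1, -0.3], [-0.1, -0.2], [0.7, 0.3], [-0.4, 0.1]]
white 0.009 [0.5031 0.2706 0.2606] 14.933788763915121 [[-0.3, -0.5], [-0.1, -0.4], [0.8, 0.4], [-0.5, 0.4]]
green 0.004 [ 0.516  -0.2977  0.2081] 11.926015391357666 [[-0.2, 0.1], [0.2, -0.1], [0.3, -0.1], [-0.4, 0.2]]
green 0.009 [ 0.5157 -0.2961  0.208 ] 11.914829896394853 [[-0.3, -0.1], [0.2, -0.4], [0.5, 0.1], [-0.4, 0.4]]
vial cap,base [0.49880522 0.29607034 0.016     ] [0.50900421 0.23989324 0.016     ] 0.0570954044133857 [0.50390472 0.26798179 0.016     ] 100.2900091743843
pliers [0.57234933 0.01708331 0.16064555] 9.204311794738238 [[-0.3, -3.7], [-0.6, -0.1], [0.4, 1.0], [-0.2, -0.3], [0.3, 1.0], [-0.0, 1.7], [0.4, 1.8], [0.3, -0.9], [-0.2, -0.5]]
```

View pics/c2.png

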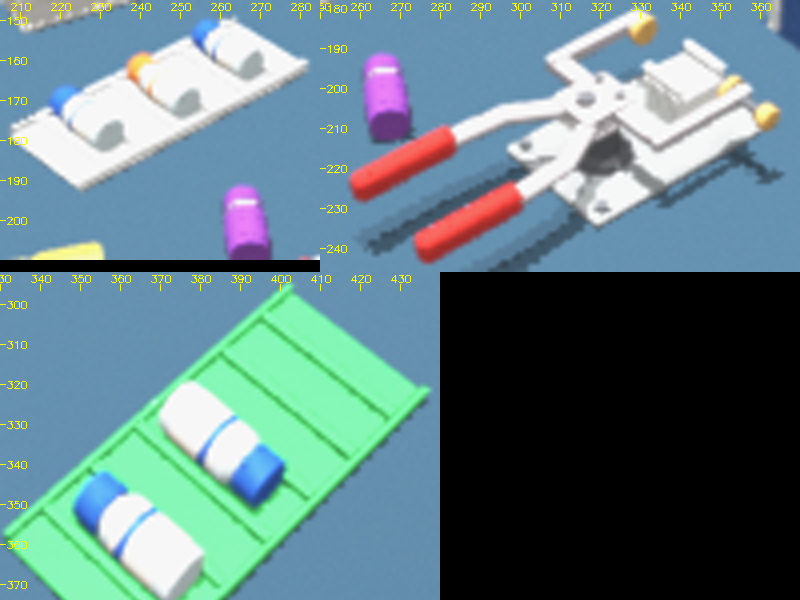

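Only one vial has an orange cap. It lies in the middle groove of the white tray, at side (244,165) and top (202,240), with its cap towards +y. The purple and yellow ones lie loose on the table. The pliers are clear, and the green tray's empty groove is at its far (+x) end. Next I'll fit both cameras jointly.

```bash
python3 - <<'E'
from h import *
from scipy.optimize import least_squares
def U(x,y,x0=0,u0=170): return ('top0',u0+(x-x0)/4,155+y/4)
def S(x,y,x0,y0,u0,v0): return ('side0',u0+(x-x0)/4,v0+(y-y0)/4)
def fit(obs,g,free=0):
    def fun(p):
        c,s=np.cos(p[2]),np.sin(p[2]);o=[]
        for (x,y,z),(f,u,v) in obs:
            x,y,z=x/1e3,y/1e3,z/1e3
            o.append(proj(f,(x*c-y*s+p[0],x*s+y*c+p[1],z))-(u,v))
        return np.ravel(o)
    r=least_squares(fun,g,loss='soft_l1'); return r.x.round(4),np.degrees(r.x[2]).round(2),fun(r.x).reshape(-1,2).round(1).tolist()
A=lambda x,y:S(x,y,0,0,205,145); B=lambda x,y:S(x,y,0,272,330,292); C=lambda x,y:S(x,y,320,0,250,178)
G=lambda x,y:U(x,y,536,435); P=lambda x,y:U(x,y,248,284)
w=[((88,38,9),U(25,207)),((88,-38,9),U(160,170)),((-88,-38,3),U(230,484)),((-88,38,3),U(95,523))]
ws=[((-88,38,5),A(12,128)),((-88,-38,0),A(82,190)),((88,-38,5),A(307,65))]
print('w',fit(w,[.5,.27,.26]));print(fit(ws,[.5,.27,.26]))
g=[((88,38,9),G(556,168)),((88,-38,9),G(691,139)),((-88,-38,3),G(781,461)),((-88,38,3),G(643,491))]
gs=[((88,38,9),B(288,287)),((88,-38,5),B(429,390)),((-88,38,5),B(5,533))]
print('g',fit(g,[.5,-.3,.2]));print(fit(gs,[.5,-.3,.2]))
p=[((-74,28.5,50),P(361,352)),((-136,28.5,48),P(377,470)),((-74,-28.5,50),P(470,334)),((-136,-28.5,48),P(489,451)),((76.75,15,38),P(339,60)),((76.75,-15,38),P(393,50))]
ps=[((-136,28.5,42),C(353,187)),((-74,28.5,42),C(450,138)),((-136,-28.5,42),C(424,248)),((-74,-28.5,42),C(517,196))]
print('p',fit(p,[.57,.02,.16]));print(fit(ps,[.57,.02,.16]))
# vial, x axis base->cap: ends on axis (proud 34+2=36)
v=[((36,0,16),U(75,351)),((-18,0,16),U(181,331))]
print('v',fit(v,[.5,.27,1.8]))
# pliers overlays
q,_,_=fit(p+ps,[.57,.02,.16]);print(q)
E
```

```text
w (array([0.503 , 0.2714, 0.2527]), np.float64(14.48), [[-0.4, -0.6], [-0.1, -0.3], [0.8, 0.7], [-0.3, 0.2]])
(array([0.5055, 0.2707, 0.2424]), np.float64(13.89), [[-0.4, 0.2], [-0.0, -0.1], [0.5, -0.2]])
g (array([ 0.5156, -0.2971,  0.2175]), np.float64(12.46), [[-0.2, 0.1], [0.3, -0.4], [0.2, -0.2], [-0.3, 0.4]])
(array([ 0.5171, -0.2971,  0.2125]), np.float64(12.17), [[0.3, -2.0], [0.1, 0.3], [-0.3, 0.4]])
p (array([0.5741, 0.0171, 0.1594]), np.float64(9.14), [[-0.7, -1.0], [0.3, 0.1], [-0.3, -1.1], [0.2, 0.1], [-0.0, 0.9], [0.5, 1.0]])
(array([0.5739, 0.0198, 0.188 ]), np.float64(10.77), [[-0.1, 0.8], [0.3, -0.6], [-1.1, 0.6], [0.7, -1.1]])
v (array([0.5055, 0.2591, 1.7544]), np.float64(100.52), [[0.7, -0.1], [-0.7, 0.1]])
[0.5741 0.0172 0.161 ]
```

```bash
cat > to.py <<'E'
import sys
from h import *
from scipy.spatial.transform import Rotation as Ro
def to(x,y,z,yaw):
    s=manip.sense(); R=Ro.from_quat(s['tool_rot'])
    a=np.radians(yaw); ty=np.array([np.cos(a),np.sin(a),0]); tz=np.array([0,0,-1.]); T=Ro.from_matrix(np.c_[np.cross(ty,tz),ty,tz])
    if (R.inv()*T).magnitude()>np.pi/2: T=T*Ro.from_euler('z',180,degrees=True)
    d=R.inv().apply(np.array([x,y,z])-s['tcp_pos']); r=(R.inv()*T).as_rotvec(degrees=True)
    print('t',s['t'],'tcp',s['tcp_pos'].round(4),'gap',round(s['finger_gap'],3),'gf',s['gripper_force'],'F',s['force'].round(1),'q6',s['q'][5].round(2))
    print('shift',d.round(4),'rot',r.round(2))
if __name__=='__main__': to(*map(float,sys.argv[1:5]))
E
python3 to.py .506 .2617 .10 14.4
```

```text
t 0.1 tcp [0.273  0.5615 0.2304] gap 0.998 gf 0.0 F [-0.4 -0.2  0. ] q6 -0.18
shift [-0.3407 -0.1674  0.1306] rot [-1.200e-01  3.000e-02  4.966e+01]
```

Emit:
{"op": "step_arm", "data": {
  "commands": [-0.038,-0.0185,0.0145,0,0,5.5,-0.076,-0.037,0.029,0,0,11,-0.114,-0.0555,0.0435,0,0,16.5,-0.152,-0.074,0.058,0,0,22,-0.19,-0.0925,0.0725,0,0,27.5,-0.228,-0.111,0.087,0,0,33,-0.266,-0.1295,0.1015,0,0,38.5,-0.304,-0.148,0.116,0,0,44,-0.341,-0.1675,0.1305,0,0,49.7,-0.341,-0.1675,0.1305,0,0,49.7],
  "jaw": 48,
  "grip_force": 25
}}

```text
t: 1.1
tcp_pos: [0.5093, 0.2579, 0.0988]
tool_rot: [0.616, 0.788, -0.001, 0.0]
force: [-0.5, 1.1, 0.3]
finger_gap: 0.482
gripper_force: 0.0
```

```bash
python3 to.py .506 .2617 .012 14.4; python3 - <<'E'
from h import *
snap('top','t1');snap('side','s1')
a=cv2.imread('pics/t1.png')[180:300,150:270];b=cv2.imread('pics/s1.png')[100:220,190:310]
print(proj('t1',manip.sense()['tcp_pos']),proj('s1',manip.sense()['tcp_pos']))
cv2.imwrite('pics/c3.png',cv2.resize(np.hstack([a,b]),None,fx=3.3,fy=3.3,interpolation=cv2.INTER_CUBIC))
E
```

```text
t 1.1 tcp [0.5093 0.2579 0.0988] gap 0.482 gf 0.0 F [-0.5  1.1  0.3] q6 0.03
shift [ 0.0046 -0.0022  0.0868] rot [-0.09  0.07 -0.45]
[192.40941815 236.00557777] [242.78745103 137.99083258]
```

View pics/c3.png

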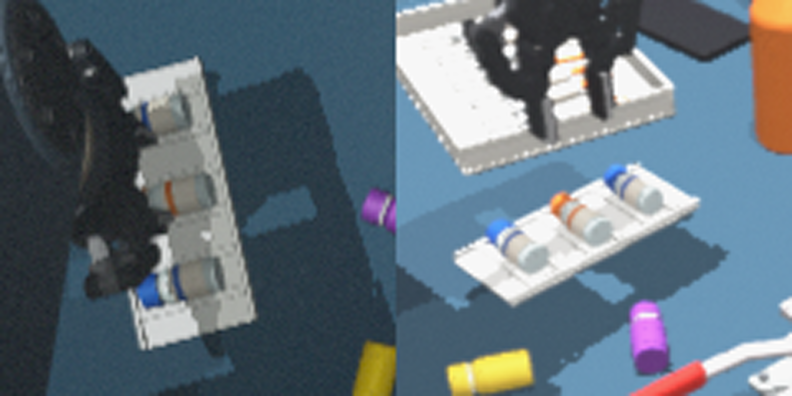

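Side view: the two fingertips at about (234,141) and (253,136) are centred over the orange vial at (244,165), between the neighbouring vials. Their midpoint matches the projected TCP to about 1 px, so I'll descend.

Emit:
{"op": "step_arm", "data": {
  "commands": [0.0046,-0.0022,0.012,0,0,-0.4,0.0046,-0.0022,0.024,0,0,-0.4,0.0046,-0.0022,0.036,0,0,-0.4,0.0046,-0.0022,0.048,0,0,-0.4,0.0046,-0.0022,0.06,0,0,-0.4,0.0046,-0.0022,0.07,0,0,-0.4,0.0046,-0.0022,0.078,0,0,-0.4,0.0046,-0.0022,0.084,0,0,-0.4,0.0046,-0.0022,0.087,0,0,-0.4,0.0046,-0.0022,0.087,0,0,-0.4]
}}

```text
t: 2.2
tcp_pos: [0.5034, 0.266, 0.0135]
tool_rot: [0.611, 0.792, -0.0, -0.0]
force: [0.6, -0.7, 0.1]
finger_gap: 0.482
gripper_force: 0.0
```

```bash
python3 to.py .506 .2617 .012 14.4
```

```text
t 2.2 tcp [0.5034 0.266  0.0135] gap 0.482 gf 0.0 F [ 0.6 -0.7  0.1] q6 0.03
shift [-0.0048  0.0014  0.0015] rot [-0.02 -0.    0.35]
```

Emit:
{"op": "step_arm", "data": {
  "commands": [-0.0048,0.0014,0.0015,0,0,0.3,-0.0048,0.0014,0.0015,0,0,0.3,-0.0048,0.0014,0.0015,0,0,0.3,-0.0048,0.0014,0.0015,0,0,0.3,-0.0048,0.0014,0.0015,0,0,0.3,-0.0048,0.0014,0.0015,0,0,0.3,-0.0048,0.0014,0.0015,0,0,0.3,-0.0048,0.0014,0.0015,0,0,0.3,-0.0048,0.0014,0.0015,0,0,0.3,-0.0048,0.0014,0.0015,0,0,0.3]
}}

```text
t: 3.2
tcp_pos: [0.506, 0.2618, 0.0123]
tool_rot: [0.613, 0.79, -0.0, -0.0]
force: [0.1, -0.1, 0.6]
finger_gap: 0.485
gripper_force: 0.0
```

Emit:
{"op": "step_arm", "data": {
  "commands": [0,0,0,0,0,0,0,0,0,0,0,0,0,0,0,0,0,0,0,0,0,0,0,0,0,0,0,0,0,0,0,0,0,0,0,0,0,0,0,0,0,0,0,0,0,0,0,0,0,0,0,0,0,0,0,0,0,0,0,0],
  "jaw": 10,
  "grip_force": 25
}}

```text
t: 4.2
tcp_pos: [0.5061, 0.2619, 0.0124]
tool_rot: [0.613, 0.79, 0.0, 0.0]
force: [0.4, 0.6, 1.7]
finger_gap: 0.269
gripper_force: 25.5
```

```bash
python3 to.py .506 .2617 .10 14.4
```

```text
t 4.2 tcp [0.5061 0.2619 0.0124] gap 0.269 gf 25.463782846927643 F [0.4 0.6 1.7] q6 0.03
shift [-0.0001 -0.0001 -0.0876] rot [ 0.01 -0.    0.06]
```

```bash
python3 to.py .634 .0214 .10 9.4
```

```text
t 4.2 tcp [0.5061 0.2619 0.0124] gap 0.269 gf 25.463782846927643 F [0.4 0.6 1.7] q6 0.03
shift [-0.2648  0.0638 -0.0876] rot [ 0.01 -0.    5.06]
```

Emit:
{"op": "step_arm", "data": {
  "commands": [0,0,-0.02,0,0,0,0,0,-0.045,0,0,0,-0.01,0.0025,-0.07,0,0,0,-0.045,0.011,-0.088,0,0,1,-0.085,0.0205,-0.088,0,0,2,-0.13,0.0315,-0.088,0,0,3,-0.175,0.042,-0.088,0,0,4,-0.22,0.053,-0.088,0,0,5,-0.25,0.06,-0.088,0,0,5,-0.265,0.064,-0.088,0,0,5]
}}

```text
t: 5.2
tcp_pos: [0.6354, 0.0182, 0.1]
tool_rot: [0.648, 0.762, 0.0, 0.0]
force: [0.1, -0.1, -0.5]
finger_gap: 0.268
gripper_force: 25.3
```

Emit:
{"op": "step_arm", "data": {
  "commands": [0,0,0,0,0,0,0,0,0,0,0,0,0,0,0,0,0,0,0,0,0,0,0,0,0,0,0,0,0,0,0,0,0,0,0,0,0,0,0,0,0,0,0,0,0,0,0,0,0,0,0,0,0,0,0,0,0,0,0,0]
}}

```text
t: 6.2
tcp_pos: [0.6342, 0.0211, 0.1003]
tool_rot: [0.646, 0.763, -0.0, -0.0]
force: [-0.0, 0.0, -0.5]
finger_gap: 0.27
gripper_force: 25.3
```

```bash
python3 to.py .634 .0214 .05 9.4; python3 - <<'E'
from h import *
snap('top','t2');snap('side','s2')
a=cv2.imread('pics/t2.png')[140:260,260:380];b=cv2.imread('pics/s2.png')[140:260,270:390]
cv2.imwrite('pics/c4.png',cv2.resize(np.hstack([a,b]),None,fx=3.3,fy=3.3,interpolation=cv2.INTER_CUBIC))
E
```

```text
t 6.2 tcp [0.6342 0.0211 0.1003] gap 0.27 gf 25.340032875537872 F [-0.   0.  -0.5] q6 -0.31
shift [ 0.0003 -0.0001  0.0503] rot [-0.    0.    0.05]
```

View pics/c4.png

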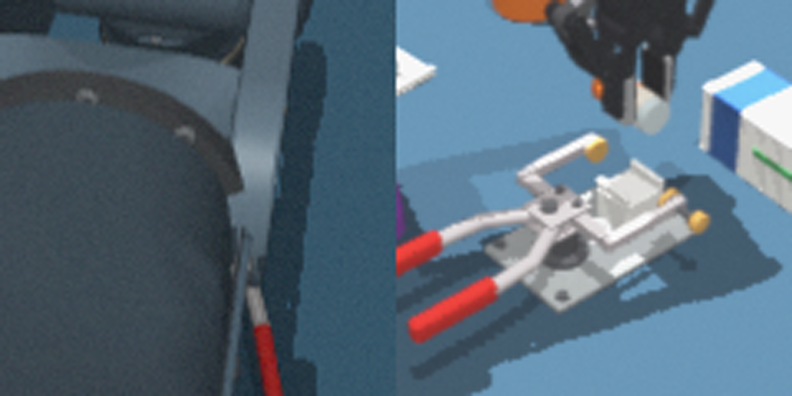

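Top view: the arm hides the cradle. Side view: the vial is held level above the cradle, with the orange cap towards +y and the base face at about (348.5,175). I'll overlay the cradle model on the side view to check.

```bash
python3 - <<'E'
from h import *
def P(x,y,z,p=(.574,.0175),a=9.4):
    a=np.radians(a);return (p[0]+(x*np.cos(a)-y*np.sin(a))/1e3,p[1]+(x*np.sin(a)+y*np.cos(a))/1e3,z/1e3)
im=cv2.imread('pics/s2.png');k=6;u0,v0=310,165
q=cv2.resize(im[v0:v0+75,u0:u0+80],None,fx=k,fy=k,interpolation=cv2.INTER_CUBIC);w=q.copy()
def line(pts,c):
    uv=[((proj('s2',x)-(u0,v0)+.5)*k).astype(int) for x in pts]
    cv2.polylines(w,[np.array(uv)],False,c,1)
for x0,x1 in((43.25,47.75),(72.25,76.75)):
    line([P(x0,-15,38),P(x1,-15,38),P(x1,15,38),P(x0,15,38),P(x0,-15,38)],(0,0,255))
line([P(43.25,-15,38),P(43.25,-15,30),P(76.75,-15,30),P(76.75,-15,38)],(0,0,255))
for z in (42,):
    line([P(20,47,47),P(60,47,47)],(0,255,0)); line([P(0,-47,47),P(60,-47,47)],(0,255,0))
line([P(-4,-3,54),P(-4,3,54)],(255,0,0))
cv2.imwrite('pics/c5.png',np.hstack([q[:,:400],w[:,:400]]))
print('base pred',proj('s2',(.6342+.0033,.0211-.0197,.104)))
E
```

```text
base pred [349.10263626 175.04864639]
```

View pics/c5.png

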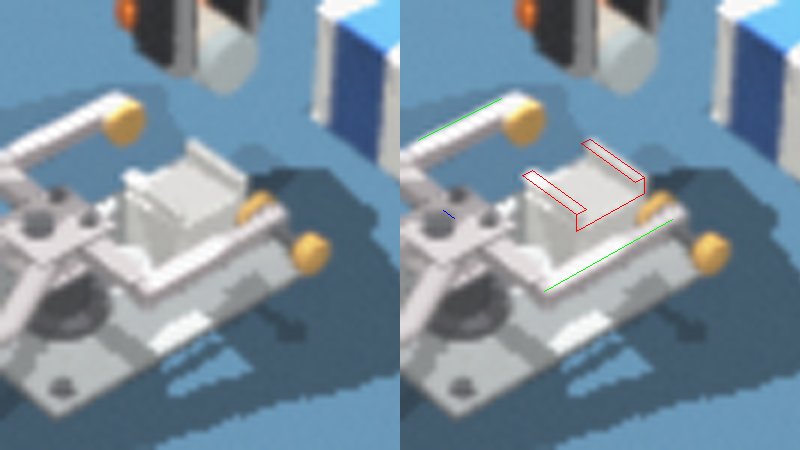

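Model and image agree to within 1 px: the cradle overlay fits, and the predicted base face (349.1,175.0) matches (348.5,174.8). I'll lower the vial.

Emit:
{"op": "step_arm", "data": {
  "commands": [0,0,0.012,0,0,0,0,0,0.024,0,0,0,0,0,0.035,0,0,0,0,0,0.043,0,0,0,0,0,0.049,0,0,0,0,0,0.053,0,0,0,0,0,0.056,0,0,0,0,0,0.058,0,0,0,0,0,0.0597,0,0,0,0,0,0.0597,0,0,0]
}}

```text
t: 7.3
tcp_pos: [0.6344, 0.0212, 0.0407]
tool_rot: [0.646, 0.763, 0.0, 0.0]
force: [-0.5, -0.1, -0.9]
finger_gap: 0.271
gripper_force: 25.3
```

Emit:
{"op": "step_arm", "data": {
  "commands": [0,0,0,0,0,0,0,0,0,0,0,0,0,0,0,0,0,0,0,0,0,0,0,0,0,0,0,0,0,0,0,0,0,0,0,0,0,0,0,0,0,0,0,0,0,0,0,0,0,0,0,0,0,0,0,0,0,0,0,0],
  "jaw": 42
}}

```text
t: 8.3
tcp_pos: [0.6342, 0.0212, 0.0406]
tool_rot: [0.646, 0.763, -0.0, -0.0]
force: [-0.1, 0.7, 1.3]
finger_gap: 0.418
gripper_force: 0.0
```

```bash
python3 to.py .47 .0003 .12 99.4
```

```text
t 8.3 tcp [0.6342 0.0212 0.0406] gap 0.418 gf 0.0 F [-0.1  0.7  1.3] q6 -0.31
shift [ 0.0064 -0.1654 -0.0794] rot [ -0.    -0.   -89.94]
```

Emit:
{"op": "step_arm", "data": {
  "commands": [0,0,-0.02,0,0,0,0,0,-0.05,0,0,0,0,0,-0.08,0,0,6,0.001,-0.02,-0.08,0,0,14,0.002,-0.045,-0.08,0,0,22,0.003,-0.075,-0.08,0,0,30,0.004,-0.105,-0.08,0,0,38,0.005,-0.13,-0.08,0,0,46,0.006,-0.15,-0.08,0,0,54,0.0064,-0.1654,-0.08,0,0,62]
}}

```text
t: 9.3
tcp_pos: [0.4684, 0.0004, 0.1208]
tool_rot: [0.948, 0.318, -0.0, -0.0]
force: [0.2, -0.1, 0.2]
finger_gap: 0.419
gripper_force: 0.0
```

Emit:
{"op": "step_arm", "data": {
  "commands": [0,0,0,0,0,8,0,0,0,0,0,16,0,0,0,0,0,24,0,0,0,0,0,28,0,0,0,0,0,28,0,0,0,0,0,28,0,0,0,0,0,28,0,0,0,0,0,28,0,0,0,0,0,28,0,0,0,0,0,28],
  "jaw": 100
}}

```text
t: 10.3
tcp_pos: [0.47, 0.0003, 0.1206]
tool_rot: [0.997, 0.083, -0.0, -0.0]
force: [-1.1, -0.1, 0.4]
finger_gap: 0.999
gripper_force: 0.0
```

```bash
python3 to.py .47 .0003 .030 99.4; python3 - <<'E'
from h import *
snap('side','s3')
b=cv2.imread('pics/s3.png')[130:260,230:390]
print(proj('s3',manip.sense()['tcp_pos']))
q=cv2.resize(b,None,fx=4.5,fy=4.5,interpolation=cv2.INTER_CUBIC)
cv2.imwrite('pics/c6.png',q)
E
```

```text
t 10.3 tcp [4.700e-01 3.000e-04 1.206e-01] gap 0.999 gf 0.0 F [-1.1 -0.1  0.4] q6 1.17
shift [0.     0.0001 0.0906] rot [-0.    0.    0.07]
[275.43492248 195.33089718]
```

View pics/c6.png

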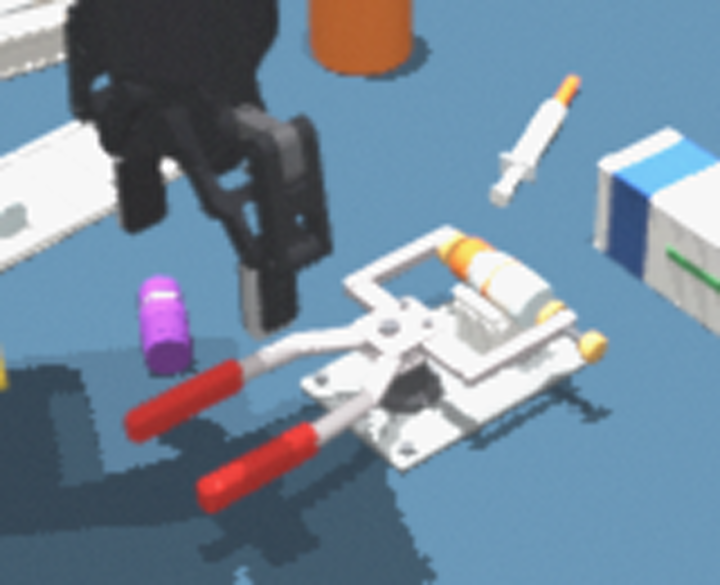

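The vial lies in the cradle between pad and anvil, with the orange cap at the jaw_l pad. The open fingers are above the grips, at about crop (140,230) and (270,330). Next I'll go down around the grips.

Emit:
{"op": "step_arm", "data": {
  "commands": [0,0,0.02,0,0,0,0,0,0.04,0,0,0,0,0,0.053,0,0,0,0,0,0.063,0,0,0,0,0,0.072,0,0,0,0,0,0.08,0,0,0,0,0,0.086,0,0,0,0,0,0.09,0,0,0,0,0,0.0925,0,0,0,0,0,0.0925,0,0,0]
}}

```text
t: 11.35
tcp_pos: [0.47, 0.0004, 0.028]
tool_rot: [0.997, 0.082, -0.0, -0.0]
force: [-1.2, 0.4, -0.4]
finger_gap: 0.998
gripper_force: 0.0
```

Emit:
{"op": "step_arm", "data": {
  "commands": [0,0,0,0,0,0,0,0,0,0,0,0,0,0,0,0,0,0,0,0,0,0,0,0,0,0,0,0,0,0,0,0,0,0,0,0,0,0,0,0,0,0,0,0,0,0,0,0,0,0,0,0,0,0,0,0,0,0,0,0],
  "jaw": 76,
  "grip_force": 22
}}

```text
t: 12.35
tcp_pos: [0.4697, 0.0005, 0.028]
tool_rot: [0.997, 0.082, -0.0, -0.0]
force: [-1.6, 3.5, 3.4]
finger_gap: 0.754
gripper_force: 2.0
```

Emit:
{"op": "step_arm", "data": {
  "commands": [0,-0.0015,0,0,0,0,0,-0.0015,0,0,0,0,0,-0.0015,0,0,0,0,0,-0.0015,0,0,0,0,0,-0.0015,0,0,0,0,0,-0.0015,0,0,0,0,0,-0.0015,0,0,0,0,0,-0.0015,0,0,0,0,0,-0.0015,0,0,0,0,0,-0.0015,0,0,0],
  "jaw": 69
}}

```text
validation failed for argument at $.co...
```

```bash
python3 to.py .47 .0003 .028 99.4
```

```text
t 12.35 tcp [0.4697 0.0005 0.028 ] gap 0.754 gf 1.9921193411573768 F [-1.6  3.5  3.4] q6 1.17
shift [ 0.0003  0.0003 -0.    ] rot [-0.02  0.04  0.05]
```

Emit:
{"op": "step_arm", "data": {
  "commands": [0,-0.0015,0,0,0,0,0,-0.0015,0,0,0,0,0,-0.0015,0,0,0,0,0,-0.0015,0,0,0,0,0,-0.0015,0,0,0,0,0,-0.0015,0,0,0,0,0,-0.0015,0,0,0,0,0,-0.0015,0,0,0,0,0,-0.0015,0,0,0,0,0,-0.0015,0,0,0,0],
  "jaw": 69
}}

```text
t: 13.35
tcp_pos: [0.4696, 0.0018, 0.0281]
tool_rot: [0.997, 0.082, -0.0, -0.0]
force: [-4.0, -1.8, 4.4]
finger_gap: 0.692
gripper_force: 4.2
```

Emit:
{"op": "step_arm", "data": {
  "commands": [0,0,0,0,0,0,0,0,0,0,0,0,0,0,0,0,0,0,0,0,0,0,0,0,0,0,0,0,0,0,0,0,0,0,0,0,0,0,0,0,0,0,0,0,0,0,0,0,0,0,0,0,0,0,0,0,0,0,0,0],
  "jaw": 64
}}

```text
t: 14.35
tcp_pos: [0.4695, 0.002, 0.0282]
tool_rot: [0.997, 0.083, -0.0, -0.0]
force: [-4.3, -0.8, 5.8]
finger_gap: 0.643
gripper_force: 4.4
```

Emit:
{"op": "step_arm", "data": {
  "commands": [0,0,0,0,0,0,0,0,0,0,0,0,0,0,0,0,0,0,0,0,0,0,0,0,0,0,0,0,0,0,0,0,0,0,0,0,0,0,0,0,0,0,0,0,0,0,0,0,0,0,0,0,0,0,0,0,0,0,0,0],
  "jaw": 62
}}

```text
t: 15.35
tcp_pos: [0.4694, 0.002, 0.0282]
tool_rot: [0.997, 0.083, -0.0, -0.0]
force: [-3.2, -0.8, 6.3]
finger_gap: 0.623
gripper_force: 4.5
```

Emit:
{"op": "step_arm", "data": {
  "commands": [0,0,0,0,0,0,0,0,0,0,0,0,0,0,0,0,0,0,0,0,0,0,0,0,0,0,0,0,0,0,0,0,0,0,0,0,0,0,0,0,0,0,0,0,0,0,0,0,0,0,0,0,0,0,0,0,0,0,0,0],
  "jaw": 60
}}

```text
t: 16.35
tcp_pos: [0.4694, 0.002, 0.0283]
tool_rot: [0.997, 0.083, -0.0, -0.0]
force: [-4.6, -1.8, 6.8]
finger_gap: 0.602
gripper_force: 4.6
```

Emit:
{"op": "step_arm", "data": {
  "commands": [0,0,0,0,0,0,0,0,0,0,0,0,0,0,0,0,0,0,0,0,0,0,0,0,0,0,0,0,0,0,0,0,0,0,0,0,0,0,0,0,0,0,0,0,0,0,0,0,0,0,0,0,0,0,0,0,0,0,0,0],
  "jaw": 58.5
}}

```text
t: 17.35
tcp_pos: [0.4694, 0.0021, 0.0283]
tool_rot: [0.997, 0.083, -0.0, -0.0]
force: [-4.2, 0.1, 6.0]
finger_gap: 0.586
gripper_force: 4.8
```

Emit:
{"op": "step_arm", "data": {
  "commands": [0,0,0,0,0,0,0,0,0,0,0,0,0,0,0,0,0,0,0,0,0,0,0,0,0,0,0,0,0,0,0,0,0,0,0,0,0,0,0,0,0,0,0,0,0,0,0,0,0,0,0,0,0,0,0,0,0,0,0,0],
  "jaw": 56.5
}}

```text
t: 18.35
tcp_pos: [0.4693, 0.0021, 0.0283]
tool_rot: [0.997, 0.083, -0.0, -0.0]
force: [-4.1, -0.9, 7.9]
finger_gap: 0.569
gripper_force: 4.9
```

Emit:
{"op": "step_arm", "data": {
  "commands": [0,0,0,0,0,0,0,0,0,0,0,0,0,0,0,0,0,0,0,0,0,0,0,0,0,0,0,0,0,0,0,0,0,0,0,0,0,0,0,0,0,0,0,0,0,0,0,0,0,0,0,0,0,0,0,0,0,0,0,0],
  "jaw": 55
}}

```text
t: 19.35
tcp_pos: [0.4692, 0.0021, 0.0283]
tool_rot: [0.997, 0.083, -0.0, -0.0]
force: [-4.8, -0.3, 8.0]
finger_gap: 0.554
gripper_force: 5.0
```

Emit:
{"op": "step_arm", "data": {
  "commands": [0,0,0,0,0,0,0,0,0,0,0,0,0,0,0,0,0,0,0,0,0,0,0,0,0,0,0,0,0,0,0,0,0,0,0,0,0,0,0,0,0,0,0,0,0,0,0,0,0,0,0,0,0,0,0,0,0,0,0,0],
  "jaw": 53.5
}}

```text
t: 20.35
tcp_pos: [0.4692, 0.0021, 0.0284]
tool_rot: [0.997, 0.083, -0.0, -0.0]
force: [-4.2, -0.4, 7.4]
finger_gap: 0.536
gripper_force: 5.0
```

Emit:
{"op": "step_arm", "data": {
  "commands": [0,0,0,0,0,0,0,0,0,0,0,0,0,0,0,0,0,0,0,0,0,0,0,0,0,0,0,0,0,0,0,0,0,0,0,0,0,0,0,0,0,0,0,0,0,0,0,0,0,0,0,0,0,0,0,0,0,0,0,0],
  "jaw": 52
}}

```text
t: 21.35
tcp_pos: [0.4691, 0.0021, 0.0284]
tool_rot: [0.997, 0.083, -0.0, -0.0]
force: [-4.3, -1.4, 8.0]
finger_gap: 0.522
gripper_force: 5.1
```

Emit:
{"op": "step_arm", "data": {
  "commands": [0,0,0,0,0,0,0,0,0,0,0,0,0,0,0,0,0,0,0,0,0,0,0,0,0,0,0,0,0,0,0,0,0,0,0,0,0,0,0,0,0,0,0,0,0,0,0,0,0,0,0,0,0,0,0,0,0,0,0,0],
  "jaw": 50.5
}}

```text
t: 22.35
tcp_pos: [0.4691, 0.0021, 0.0284]
tool_rot: [0.997, 0.083, -0.001, -0.0]
force: [-4.7, -1.4, 8.7]
finger_gap: 0.507
gripper_force: 6.7
```

Emit:
{"op": "step_arm", "data": {
  "commands": [0,0,0,0,0,0,0,0,0,0,0,0,0,0,0,0,0,0,0,0,0,0,0,0,0,0,0,0,0,0,0,0,0,0,0,0,0,0,0,0,0,0,0,0,0,0,0,0,0,0,0,0,0,0,0,0,0,0,0,0],
  "jaw": 49
}}

```text
t: 23.35
tcp_pos: [0.469, 0.0021, 0.0285]
tool_rot: [0.997, 0.083, -0.001, -0.0]
force: [-4.5, -0.8, 9.6]
finger_gap: 0.492
gripper_force: 9.3
```

Caught: the force is climbing. I'll go in small single steps now.

Emit:
{"op": "step_arm", "data": {
  "commands": [0,0,0,0,0,0,0,0,0,0,0,0,0,0,0,0,0,0,0,0,0,0,0,0,0,0,0,0,0,0,0,0,0,0,0,0,0,0,0,0,0,0,0,0,0,0,0,0,0,0,0,0,0,0,0,0,0,0,0,0],
  "jaw": 48
}}

```text
t: 24.35
tcp_pos: [0.4689, 0.0021, 0.0286]
tool_rot: [0.997, 0.083, -0.001, -0.0]
force: [-5.8, -2.0, 11.3]
finger_gap: 0.483
gripper_force: 11.0
```

Emit:
{"op": "step_arm", "data": {
  "commands": [0,0,0,0,0,0,0,0,0,0,0,0,0,0,0,0,0,0,0,0,0,0,0,0,0,0,0,0,0,0,0,0,0,0,0,0,0,0,0,0,0,0,0,0,0,0,0,0,0,0,0,0,0,0,0,0,0,0,0,0],
  "jaw": 47.2
}}

```text
t: 25.35
tcp_pos: [0.4689, 0.0021, 0.0287]
tool_rot: [0.997, 0.083, -0.001, -0.0]
force: [-6.0, -1.3, 11.2]
finger_gap: 0.472
gripper_force: 12.3
```

Emit:
{"op": "step_arm", "data": {
  "commands": [0,0,0,0,0,0,0,0,0,0,0,0,0,0,0,0,0,0,0,0,0,0,0,0,0,0,0,0,0,0,0,0,0,0,0,0,0,0,0,0,0,0,0,0,0,0,0,0,0,0,0,0,0,0,0,0,0,0,0,0],
  "jaw": 46.5
}}

```text
t: 26.35
tcp_pos: [0.4688, 0.0021, 0.0288]
tool_rot: [0.997, 0.083, -0.001, -0.0]
force: [-5.7, -1.3, 12.6]
finger_gap: 0.469
gripper_force: 13.5
```

Emit:
{"op": "step_arm", "data": {
  "commands": [0,0,0,0,0,0,0,0,0,0,0,0,0,0,0,0,0,0,0,0,0,0,0,0,0,0,0,0,0,0,0,0,0,0,0,0,0,0,0,0,0,0,0,0,0,0,0,0,0,0,0,0,0,0,0,0,0,0,0,0],
  "jaw": 45.8
}}

```text
t: 27.35
tcp_pos: [0.4687, 0.0021, 0.0288]
tool_rot: [0.997, 0.083, -0.001, -0.0]
force: [-5.5, -0.1, 12.7]
finger_gap: 0.458
gripper_force: 8.9
```

The force dropped from 13.5 to 8.9 N, so the cap has snapped home. I'm easing off at once.

Emit:
{"op": "step_arm", "data": {
  "commands": [0,0,0,0,0,0,0,0,0,0,0,0,0,0,0,0,0,0,0,0,0,0,0,0,0,0,0,0,0,0,0,0,0,0,0,0,0,0,0,0,0,0,0,0,0,0,0,0,0,0,0,0,0,0,0,0,0,0,0,0],
  "jaw": 100
}}

```text
t: 28.35
tcp_pos: [0.4697, 0.0018, 0.0281]
tool_rot: [0.997, 0.082, 0.0, 0.0]
force: [-0.1, -0.2, -0.2]
finger_gap: 0.996
gripper_force: 0.0
```

Emit:
{"op": "step_arm", "data": {
  "commands": [0,0,-0.01,0,0,0,0,0,-0.03,0,0,0,0,0,-0.055,0,0,0,0,0,-0.08,0,0,0,0,0,-0.092,0,0,-8,0,0,-0.092,0,0,-16,0,0,-0.092,0,0,-24,0,0,-0.092,0,0,-32,0,0,-0.092,0,0,-40,0,0,-0.092,0,0,-48]
}}

```text
t: 29.35
tcp_pos: [0.4696, 0.0019, 0.1209]
tool_rot: [0.875, 0.483, 0.0, 0.0]
force: [0.1, 0.5, 0.5]
finger_gap: 0.998
gripper_force: 0.0
```

```bash
python3 to.py .634 .0214 .12 9.4; python3 - <<'E'
from h import *
snap('side','s4')
k=6;u0,v0=310,165
cv2.imwrite('pics/c7.png',cv2.resize(cv2.imread('pics/s4.png')[v0:v0+75,u0:u0+80],None,fx=k,fy=k,interpolation=cv2.INTER_CUBIC))
def P(x,y,z,p=(.574,.0175),a=9.4):
    a=np.radians(a);return (p[0]+(x*np.cos(a)-y*np.sin(a))/1e3,p[1]+(x*np.sin(a)+y*np.cos(a))/1e3,z/1e3)
for y in(-20,-24,-28,-32,18,22,26,30):print(y,(proj('s4',P(60,y,42))-(u0,v0)+.5)*k)
E
```

```text
t 29.35 tcp [0.4696 0.0019 0.1209] gap 0.998 gf 0.0 F [0.1 0.5 0.5] q6 0.33
shift [0.1041 0.1287 0.0009] rot [ 3.000e-02  0.000e+00 -4.161e+01]
-20 [220.60318917 193.79291706]
-24 [228.0583468  199.08657026]
-28 [235.55286003 204.40816852]
-32 [243.0870413  209.75793371]
18 [151.68422614 144.85591167]
22 [144.6242359  139.84285336]
26 [137.60023284 134.85534832]
30 [130.6119425  129.89320166]
```

View pics/c7.png

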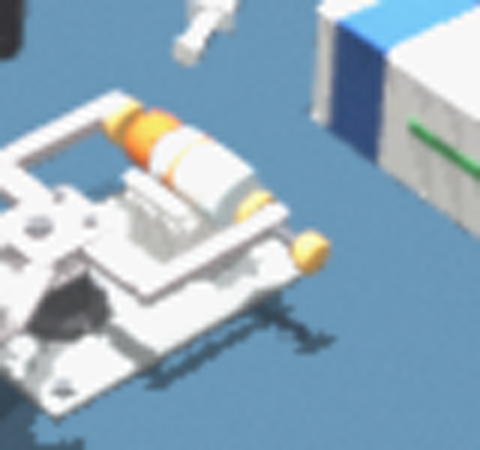

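The vial is intact in the cradle. The cap is seated with no white ring, the jaws are open again, and the vial's middle is within about 1.5 mm of the cradle's middle. I'll pick it up again at the same point.

Emit:
{"op": "step_arm", "data": {
  "commands": [0.01,0.0125,0,0,0,-7,0.025,0.031,0,0,0,-14,0.04,0.05,0,0,0,-21,0.055,0.068,0,0,0,-28,0.07,0.087,0,0,0,-35,0.085,0.105,0,0,0,-41.6,0.096,0.119,0,0,0,-41.6,0.104,0.1287,0,0,0,-41.6,0.104,0.1287,0,0,0,-41.6,0.104,0.1287,0,0,0,-41.6],
  "jaw": 45
}}

```text
t: 30.4
tcp_pos: [0.6333, 0.0204, 0.1202]
tool_rot: [0.649, 0.76, -0.0, -0.0]
force: [-0.1, -0.5, -1.1]
finger_gap: 0.451
gripper_force: 0.0
```

```bash
python3 to.py .634 .0214 .0395 9.4
```

```text
t 30.4 tcp [0.6333 0.0204 0.1202] gap 0.451 gf 0.0 F [-0.1 -0.5 -1.1] q6 -0.3
shift [0.0009 0.0009 0.0807] rot [-0.07 -0.02 -0.4 ]
```

Emit:
{"op": "step_arm", "data": {
  "commands": [0,0,0.015,0,0,0,0,0,0.03,0,0,0,0,0,0.045,0,0,0,0,0,0.056,0,0,0,0,0,0.065,0,0,0,0,0,0.072,0,0,0,0,0,0.077,0,0,0,0,0,0.0805,0,0,0,0,0,0.0805,0,0,0,0,0,0.0805,0,0,0]
}}

```text
t: 31.4
tcp_pos: [0.6345, 0.0202, 0.04]
tool_rot: [0.649, 0.761, 0.0, 0.0]
force: [0.1, 0.7, -0.0]
finger_gap: 0.451
gripper_force: 0.0
```

Emit:
{"op": "step_arm", "data": {
  "commands": [0,0,0,0,0,0,0,0,0,0,0,0,0,0,0,0,0,0,0,0,0,0,0,0,0,0,0,0,0,0,0,0,0,0,0,0,0,0,0,0,0,0,0,0,0,0,0,0,0,0,0,0,0,0,0,0,0,0,0,0],
  "jaw": 10,
  "grip_force": 25
}}

```text
t: 32.4
tcp_pos: [0.6354, 0.0202, 0.0403]
tool_rot: [0.649, 0.761, 0.001, 0.001]
force: [4.3, 0.7, 4.9]
finger_gap: 0.265
gripper_force: 26.3
```

```bash
python3 - <<'E'
import numpy as np
# green tray pose, free groove, grip point 6 mm baseward of mid, cap towards +y
x,y,a=.5163,-.297,np.radians(12.3); c,s=np.cos(a),np.sin(a)
m=np.array([x+.054*c,y+.054*s]); print(m, m-.006*np.array([-s,c]))
E
python3 to.py .570 -.2913 .11 12.3
```

```text
[ 0.56906046 -0.28549636] [ 0.57033864 -0.29135863]
t 32.4 tcp [0.6354 0.0202 0.0403] gap 0.265 gf 26.313757002353668 F [4.3 0.7 4.9] q6 -0.3
shift [-0.2973 -0.1134 -0.0698] rot [ 0.15  0.04 -3.25]
```

Emit:
{"op": "step_arm", "data": {
  "commands": [0,0,-0.008,0,0,0,0,0,-0.02,0,0,0,0,0,-0.035,0,0,0,0,0,-0.05,0,0,0,0,0,-0.065,0,0,0,-0.01,-0.004,-0.075,0,0,0,-0.035,-0.013,-0.075,0,0,-1,-0.07,-0.027,-0.075,0,0,-2,-0.11,-0.042,-0.075,0,0,-3,-0.15,-0.057,-0.075,0,0,-3.2]
}}

```text
t: 33.4
tcp_pos: [0.6008, -0.1386, 0.1154]
tool_rot: [0.627, 0.779, -0.0, 0.0]
force: [0.2, 0.1, -0.4]
finger_gap: 0.265
gripper_force: 25.8
```

```bash
python3 to.py .570 -.2913 .11 12.3
```

```text
t 33.4 tcp [ 0.6008 -0.1386  0.1154] gap 0.265 gf 25.83047479391098 F [ 0.2  0.1 -0.4] q6 -0.62
shift [-0.1426 -0.0627  0.0055] rot [0.01 0.03 0.03]
```

Emit:
{"op": "step_arm", "data": {
  "commands": [-0.04,-0.0175,0.001,0,0,0,-0.075,-0.033,0.003,0,0,0,-0.105,-0.046,0.0045,0,0,0,-0.125,-0.055,0.0055,0,0,0,-0.137,-0.06,0.0055,0,0,0,-0.1426,-0.0627,0.0055,0,0,0,-0.1426,-0.0627,0.0055,0,0,0,-0.1426,-0.0627,0.0055,0,0,0,-0.1426,-0.0627,0.0055,0,0,0,-0.1426,-0.0627,0.0055,0,0,0]
}}

```text
t: 34.4
tcp_pos: [0.5708, -0.2883, 0.1092]
tool_rot: [0.627, 0.779, 0.0, -0.0]
force: [-0.2, -0.0, 0.5]
finger_gap: 0.266
gripper_force: 25.8
```

```bash
python3 to.py .570 -.2913 .0155 12.3; python3 - <<'E'
from h import *
t=snap('top','t5');s=snap('side','s5')
def G(x,y,z,p=(.5163,-.297),a=12.3):
    a=np.radians(a);return (p[0]+(x*np.cos(a)-y*np.sin(a))/1e3,p[1]+(x*np.sin(a)+y*np.cos(a))/1e3,z/1e3)
im=s['pixels'].copy();k=5;u0,v0=330,240
w=cv2.resize(im[v0:v0+120,u0:u0+150],None,fx=k,fy=k,interpolation=cv2.INTER_CUBIC)
uv=[((proj('s5',G(*q))-(u0,v0)+.5)*k).astype(int) for q in[(43,35,9),(65,35,9),(65,-35,9),(43,-35,9),(43,35,9)]]
cv2.polylines(w,[np.array(uv)],False,(0,0,255),1)
cv2.imwrite('pics/c8.png',w)
p=manip.sense()['tcp_pos'];d=np.array([-.213,.977,0])
print('base pred',(proj('s5',p+d*-.020+[0,0,.0017])-(u0,v0)+.5)*k)
E
```

```text
t 34.4 tcp [ 0.5708 -0.2883  0.1092] gap 0.266 gf 25.830711722373962 F [-0.2 -0.   0.5] q6 -0.86
shift [-0.0028 -0.0014  0.0936] rot [-0.01 -0.02  0.05]
base pred [490.21424546 241.59709208]
```

View pics/c8.png

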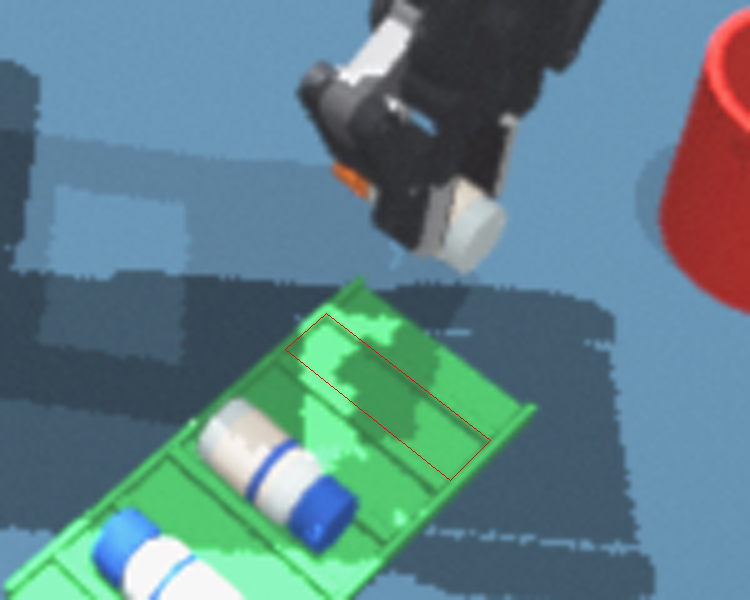

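The empty groove's outline overlays the real groove to within 1–2 mm, the held vial is aligned with it, and the mug is clear. I'll lower it.

Emit:
{"op": "step_arm", "data": {
  "commands": [0,0,0.015,0,0,0,0,0,0.032,0,0,0,0,0,0.048,0,0,0,0,0,0.062,0,0,0,0,0,0.073,0,0,0,0,0,0.082,0,0,0,0,0,0.088,0,0,0,0,0,0.092,0,0,0,0,0,0.0935,0,0,0,0,0,0.0935,0,0,0]
}}

```text
t: 35.5
tcp_pos: [0.5707, -0.2897, 0.0158]
tool_rot: [0.628, 0.779, 0.0, 0.0]
force: [-0.1, 1.2, -1.0]
finger_gap: 0.266
gripper_force: 25.8
```

```bash
python3 to.py .570 -.2913 .0145 12.3
```

```text
t 35.5 tcp [ 0.5707 -0.2897  0.0158] gap 0.266 gf 25.829956233501434 F [-0.1  1.2 -1. ] q6 -0.86
shift [-0.0015 -0.001   0.0013] rot [ 0.02  0.02 -0.04]
```

Emit:
{"op": "step_arm", "data": {
  "commands": [0,-0.0007,0.0005,0,0,0,0,-0.0007,0.001,0,0,0,0,-0.0007,0.0012,0,0,0,0,-0.0007,0.0012,0,0,0,0,-0.0007,0.0012,0,0,0,0,-0.0007,0.0012,0,0,0,0,-0.0007,0.0012,0,0,0,0,-0.0007,0.0012,0,0,0,0,-0.0007,0.0012,0,0,0,0,-0.0007,0.0012,0,0,0]
}}

```text
t: 36.5
tcp_pos: [0.5698, -0.2896, 0.0144]
tool_rot: [0.628, 0.779, 0.0, -0.0]
force: [0.4, -0.8, -0.1]
finger_gap: 0.266
gripper_force: 25.8
```

Emit:
{"op": "step_arm", "data": {
  "commands": [0,0,0,0,0,0,0,0,0,0,0,0,0,0,0,0,0,0,0,0,0,0,0,0,0,0,0,0,0,0,0,0,0,0,0,0,0,0,0,0,0,0,0,0,0,0,0,0,0,0,0,0,0,0,0,0,0,0,0,0],
  "jaw": 42
}}

```text
t: 37.5
tcp_pos: [0.5698, -0.2896, 0.0144]
tool_rot: [0.628, 0.779, -0.0, -0.0]
force: [-0.3, 0.2, -0.0]
finger_gap: 0.425
gripper_force: 0.0
```

Emit:
{"op": "step_arm", "data": {
  "commands": [0,0,-0.01,0,0,0,0,0,-0.025,0,0,0,0,0,-0.045,0,0,0,0,0,-0.065,0,0,0,0,0,-0.085,0,0,0,0,0,-0.11,0,0,0,0,0,-0.135,0,0,0,0,0,-0.16,0,0,0,0,0,-0.18,0,0,0,0,0,-0.18,0,0,0]
}}

```text
t: 38.5
tcp_pos: [0.5718, -0.291, 0.1994]
tool_rot: [0.628, 0.779, 0.0, 0.005]
force: [1.0, 0.4, -0.7]
finger_gap: 0.422
gripper_force: 0.0
```

```bash
python3 to.py .570 -.2913 .0145 12.3; python3 - <<'E'
from h import *
t=snap('top','t6');s=snap('side','s6')
k=5;a=s['pixels'][280:390,325:445]
cv2.imwrite('pics/c9.png',np.hstack([cv2.resize(a,None,fx=4,fy=4,interpolation=cv2.INTER_CUBIC),cv2.resize(s['pixels'],(320,200))[:, :].repeat(1,0) if 0 else cv2.copyMakeBorder(cv2.resize(s['pixels'],(320,200),interpolation=cv2.INTER_AREA),0,240,0,0,cv2.BORDER_CONSTANT)]))
E
```

```text
t 38.5 tcp [ 0.5718 -0.291   0.1994] gap 0.422 gf 0.0 F [ 1.   0.4 -0.7] q6 -0.86
shift [ 0.0014 -0.003   0.1849] rot [ 0.35  0.4  -0.03]
```

View pics/c9.png

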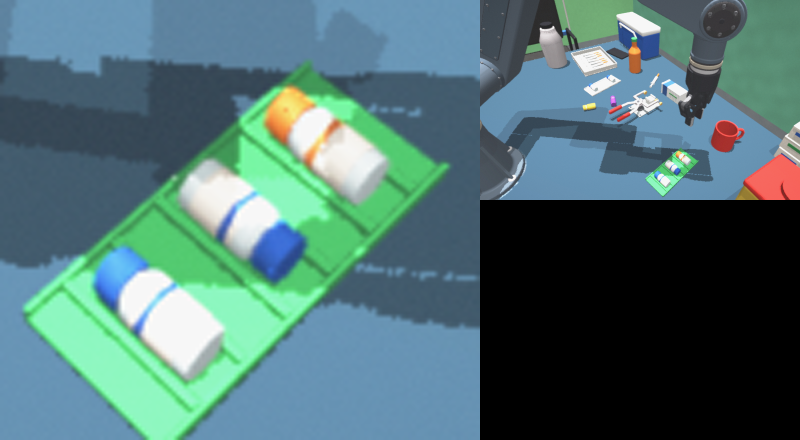

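The orange-capped vial lies flat in the green tray's free groove, parallel to the two blue ones, which haven't moved. The cap is home with no white ring, and the gripper is clear. Handing in.

```bash
python3 -c "
from station import manip
print(manip.sign_off())"
```

```text
the job is handed in; nothing more can be done
None
```

The orange vial's cap snapped home at 13.5 N and I eased off at once; the vial now lies in the green tray's free groove, and the job is handed in at about 39 s.

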